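# Earth-bond test: seat the backplate on the jig and hold the probe lever at full lift

### The arm

A 6-joint arm with a two-finger parallel gripper is mounted at the origin on a cart in front of the work surface, level with it; the furniture and walls round the work are solid. World frame = base frame: x ahead of the robot, y to its left, z up, the work surface at z = 0. Lengths are in m, angles in degrees, forces in N, time in s.
With the tool pointing down it reaches from about 0.25 to 0.8 m from the base axis. Payload 3.9 kg.
Tool frame: the origin (TCP) lies midway between the tips of the shut fingers; the grasp point (between the pads) lies 19 mm behind it; z points along the fingers, y is the line along which they close (so a half turn about z gives the same grasp; the last joint's range is limited). The gripper opens to 85 mm and grips with 20 to 120 N. Pads are 22 mm wide; open, the fingers measure 114 mm over their backs; the gripper's body (76 mm by 85 mm) begins 54 mm behind the grasp point. The pads swing forward as they close: fully open they stand 13 mm farther back than shut.
Start: joints at [-67.093, 14.897, -7.913, 67.191, 0, 90], TCP at [0.204, -0.484, 0.231] pointing down, gripper open.
Joint ranges: [-159.42, 159.42], [-47.68, 98.78], [-73.54, 78.23], [-108.79, 121.32], [-90, 84.71], [-180, 180]. Speed limits (degrees/s): [147.25, 147.25, 180, 180, 180, 180].

### API

Orientations are given as [roll, pitch, yaw] about the fixed x, y, z axes, in that order (R = Rz(yaw) Ry(pitch) Rx(roll)).
In Python, from station import robot, vision gives the robot as it stands.
- The arm moves only by the tool move_arm, never from a script. Its argument "moves" is a list of rows, each a list of 7 numbers: the turn, a rotation vector about the tool's x, y, z in units of 5 degrees (1.0 is 5 degrees), then the shift along the tool's x, y, z in units of 60 mm (1.0 is 60 mm), then the opening in per cent of the stroke, from 0 (shut) to 100 (fully open). A call has exactly 8 rows; each row shifts and turns the commanded pose from where the row before left it, along the tool's axes as they then stand; what a row does not reach is not made up. A row lasts 1/8 s, in which the tool goes at most 62.5 mm and 10.7 degrees, less where a joint would pass 70% of its speed; a pose out of reach is approached as far as the arm can. A call is refused whole if a number of a shift passes 1 or a number of a turn 1, either way. A call with a gripper value outside its range is refused whole. The fingers move at their own pace and stop on an object; the grip force is fixed at half the most. Time passes only in rows, so rows that do not move let the fingers close, or fill a call up. It gives the time, the measured TCP pose, the force, the opening and the grip force at its end, in the units of the state.
- robot.sense(): the state, without advancing time (a new reading comes with each control period).
- vision.capture(name): name is "scene" or "side" or "wrist"; returns (picture, depth): 384x512x3 uint8, red, green, blue; 384x512 float32, m along the optical axis (not along the pixel's ray), 0 where there is no reading.
- vision.camera_info(name): a dict with "vertical_fov" (degrees; the focal length in pixels is half the picture's height over the tangent of half this angle, whatever the lens; pixels are square), "cx", "cy" (the principal point, pixels), "k1" (the pictures are not rectified: a ray, as slopes to the right and down, at radius r is drawn at 1 + k1 r^2 times it, then the intrinsics apply), "R" (3x3) and "t" (3): a world point X has camera coordinates R X + t. Camera axes: x right, y down, z forward; pixel columns grow to the right and rows downward; lengths in m; the calibration is good to about 2 mm. A picture is of the moment at which its call begins: read the wrist's pose just before it. camera_info takes no time and is no camera call; for the wrist camera it gives the pose at the moment of the call.
- robot.hand_in(): hands the job in; it is judged then, once.
The state is a dict: "time_s": time; "joint_positions": joint angles; "joint_vel": joint speeds; "effort": joint torques, N m; "position": TCP position; "eef_rot": TCP orientation; "ft_force": force on the tool from outside, world axes, zero at the start; "ft_torque": the same for the moment, N m; "width": finger opening in m; "finger_force": force on a finger pad.
Only numpy, scipy, OpenCV 4.12 (cv2) and the standard library are available. Lean on these libraries where they do the work, as an engineer would, in place of code of your own. Each camera call takes 0.05 s, during which the arm holds its last target. There are 200 camera calls.

### The job

Set up the backplate for its earth test: pick it up (the circuit breaker on it is a good grip), lower it without dropping it over the test jig's two locating pins, the same way round as it lies, until it rests flush, and let go of it. Then take hold of the jig's spring-return lever and swing it up to the cam's highest lift, where the lever stands straight up and all four probes press the plate from below. Finish while still holding the lever there, with nothing but its own weight on the plate, and leave the carton, the round box and the mug alone.

Things in the scene. Friction and masses are not known exactly. Their poses are not given: they have to be found in the camera images.
- breaker_grip (a point): Centre of the pale grey circuit breaker on the loose backplate, 45 mm above the plate's underside: the place to grip. The breaker is 36 mm thick along the plate's y (grip across these flat faces); along x it is 84 mm long from 10 to 44 mm above the underside, 62 mm up to 52 mm, 45 mm up to 68 mm (black toggle to 76 mm). Other parts on the plate reach at most 23 mm.
- backplate: The loose steel backplate with all on it, 0.5 to 0.75 kg, plate 100 x 140 x 5 mm (x, y, z), flat on the bench at the right front. Origin: centre of its underside. x points away from the robot and y left at yaw 0 (it lies within 0.2 rad of that). The breaker stands on a low rail in the middle; the brown terminal block is at the front right (-x, -y) corner.
- hole_a (a point): Centre of hole A at the plate's underside, at plate x -35, y +57 mm (front left); 10.6 mm diameter, through the 5 mm plate.
- hole_b (a point): Centre of hole B at the plate's underside, at plate x +20, y -57 mm (back right); 10.6 mm diameter. The holes are not symmetric: the plate fits one way round only.
- jig_seat (a point): Where the centre of the plate's underside belongs: the middle of the test jig, level with its four steel rest buttons, 83 mm above the bench. Jig axes as the plate's when seated (within 0.25 rad of yaw 0): x away from the robot, y left. The jig is an open aluminium frame screwed down on the left, base 150 x 190 mm (x, y), deck 130 x 176 mm, top at 80 mm; its lever is on the right (-y) side.
- seat_a (a point): Foot of locating pin A at rest height, at jig x -35, y +57 mm: hole A goes here. The pin is 9 mm thick up to 8 mm above this point; its bullet nose ends 15.5 mm above it.
- seat_b (a point): Foot of locating pin B at rest height, at jig x +20, y -57 mm: hole B goes here; same size of pin.
- lever_angle (a joint): Angle of the cam lever about its level axle (along jig y), rad. 0: straight up, the cams under the probes at highest lift. Negative: leaning towards the robot; it starts on its stop at -1.30, low in front of the jig. Positive: past the highest point, the probes sink again; stop at +0.60. A spring pulls it back to -1.30 always (1.5 N at the handle there, 2.6 N when upright).
- handle_mid (a point): Middle of the lever's handle: a black round bar, 16 mm thick, 66 mm long between 19 mm collars, parallel to the axle, standing out from the lever arm to the jig's right (-y). It circles at 140 mm from the axle. Pinch it from above, one finger in front and one behind; it can turn between the fingers.
- lever_axle (a point): Point on the lever's axle line in the plane in which the middle of the handle moves, 34 mm above the bench, at jig x 0, y -137.5 mm. At highest lift the middle of the handle is 140 mm straight above it.
- cam_lever: The steel lever with its handle and cams: a flat arm 20 x 6 mm from the axle to the handle, on the right of the jig. Origin on the axle at the middle of the jig (jig x 0, y 0, 34 mm above the bench); its z axis points along the arm.
- probe_0: Spring contact probe with 7 mm brass head, front left. The four stand in deck holes at jig x +-22, y +-26 mm, lifted together by the cams: at rest their heads lie below the rest buttons, at highest lift each presses a seated plate with about 0.6 N (2.4 N together, less than its weight), beyond about 0.55 rad either side none. Origin at the foot, about 20 mm below the head.
- probe_1: Spring contact probe, front right; as probe_0.
- probe_2: Spring contact probe, back left; as probe_0.
- probe_3: Spring contact probe, back right; as probe_0.
- spares_carton: Bystander: small carton, 58 x 95 x 48 mm, in front and left of the black relay box. Origin under its centre. Leave it alone.
- round_box: Bystander: round black junction box, 96 mm across, 41 mm high, in front of the jig on the left. Leave it alone.
- coffee_mug: Bystander: white mug, 95 mm high, behind the jig on the right. Leave it alone.

How it is judged (in metres and radians):
On the way:
1. with the lever still down, the plate is seated flush over both pins and let go (horizontal distance between hole_a and seat_a below 0.0025 m and horizontal distance between hole_b and seat_b below 0.0025 m and z of each of hole_a, hole_b in the frame of jig_seat below 0.0015 m and angle between breaker_grip's own z axis and vertical below 0.025 rad and contact force between each of the fingers, the arm and backplate below 0.2 N and value of joint lever_angle below -1.1 rad and linear speed of backplate below 0.02 m/s), for 0.2 s.
At the end, for the whole second after the job is handed in: Plate over both pins (holes within 2.5 mm, underside within 1.5 mm of the rests, tilt < 0.025 rad), untouched by the robot; lever still, within 0.12 rad of straight up, held by the fingers (> 0.5 N) and nothing else; all four probes press the plate (> 0.25 N) (horizontal distance between hole_a and seat_a below 0.0025 m and horizontal distance between hole_b and seat_b below 0.0025 m and z of each of hole_a, hole_b in the frame of jig_seat below 0.0015 m and angle between breaker_grip's own z axis and vertical below 0.025 rad and contact force between each of the fingers, the arm and backplate below 0.2 N and value of joint lever_angle between -0.12 and 0.12 rad and velocity of joint lever_angle between -0.1 and 0.1 rad/s and contact force between the fingers and cam_lever above 0.5 N and contact force between each of probe_0, probe_1, probe_2, probe_3 and backplate above 0.25 N and contact force between cam_lever and backplate below 0.1 N and contact force between cam_lever and spares_carton below 0.1 N and contact force between cam_lever and round_box below 0.1 N and contact force between cam_lever and coffee_mug below 0.1 N and linear speed of backplate below 0.02 m/s); the arm keeps its last pose, push and grip.
It fails at once if the small carton is shoved or knocked (moved 20 mm or tipped) (distance of spares_carton from where it was at the start of the episode above 0.02 m or angle between spares_carton's own z axis and vertical above 0.3 rad).
It fails at once if the round black box is shoved or knocked (moved 20 mm or tipped) (distance of round_box from where it was at the start of the episode above 0.02 m or angle between round_box's own z axis and vertical above 0.3 rad).
It fails at once if the mug is shoved or knocked (moved 20 mm or tipped) (distance of coffee_mug from where it was at the start of the episode above 0.02 m or angle between coffee_mug's own z axis and vertical above 0.3 rad).
It fails at once if the plate is dropped (falling free at over 0.4 m/s) (contact force between backplate and anything else below 0.02 N and linear speed of backplate above 0.4 m/s).
It also fails if it takes over 58 s, if anything falls off the work surface, if the arm or the gripper's body presses on something with over 40 N, if the wrist force passes 120 N, or if a joint passes its speed limit or range.

## Working session

There is one attempt and no reset: what is moved stays moved. The work goes in short steps, Python scripts to look and compute and a tool call to move; the robot and the scene stay as the last step left them, time stands still between calls to the robot, and variables do not carry over. Pictures are saved under pics/ and viewed, at most 10 in all, crops included, and the job is handed in when it is done.

Besides the shell and the picture viewer there is one more tool, called after "Emit:" as name([rows], argument=value, ...), one row to a line, values as JSON. move_arm: Moves the arm, as the interface text tells. Its arguments: {"type":"object","properties":{"moves":{"type":"array"}},"required":["moves"]}

```bash
mkdir -p pics; ls; cat > h.py <<'E'
import numpy as np, cv2
from station import robot, vision
def cap(n,f):
    i=vision.camera_info(n); p,d=vision.capture(n)
    cv2.imwrite(f'pics/{f}.png',p[:,:,::-1]); np.savez(f'pics/{f}.npz',p=p,d=d,**{k:np.array(v) for k,v in i.items()})
    return p,d,i
def load(f):
    z=np.load(f'pics/{f}.npz'); return z['p'],z['d'],{k:z[k] for k in z.files if k not in 'pd'}
def K(i):
    f=192/np.tan(np.radians(float(i['vertical_fov']))/2)
    return f
def rays(uv,i):
    f=K(i); uv=np.atleast_2d(np.array(uv,float)); q=(uv-[float(i['cx']),float(i['cy'])])/f
    s=q.copy()
    for _ in range(30): s=q/(1+float(i['k1'])*(s**2).sum(1,keepdims=True))
    return np.c_[s,np.ones(len(s))]
def onplane(uv,z,i):
    R,t=np.array(i['R']),np.array(i['t']); d=rays(uv,i)@R; c=-R.T@t
    return c+d*((z-c[2])/d[:,2])[:,None]
def cloud(d,i):
    R,t=np.array(i['R']),np.array(i['t'])
    v,u=np.mgrid[0:384,0:512]; uv=np.c_[u.ravel(),v.ravel()]
    P=(rays(uv,i)*d.reshape(-1,1)-t)@R
    P[d.ravel()==0]=np.nan
    return P.reshape(384,512,3)
def proj(X,i):
    c=np.atleast_2d(X)@np.array(i['R']).T+np.array(i['t']); s=c[:,:2]/c[:,2:]
    s=s*(1+float(i['k1'])*(s**2).sum(1,keepdims=True)); return s*K(i)+[float(i['cx']),float(i['cy'])]
E
python3 - <<'E'
from h import *
a=[cap(n,n+'0')[0] for n in('scene','side','wrist')]
cv2.imwrite('pics/both.png',cv2.resize(np.hstack(a[:2])[:,:,::-1],(800,300)))
s=robot.sense(); print(s['position'],s['eef_rot'],s['width'],s['ft_force'])
for n in('scene','side','wrist'):
    i=vision.camera_info(n); print(n,-np.array(i['R']).T@i['t'],i['vertical_fov'],i['k1'])
E
```

```text
pics
[ 0.2041273  -0.48310282  0.23065527] [-1.79911907e+02 -3.40674670e-04  2.29038328e+01] 0.085516956268034 [-0.32724001  0.5846689   0.50981907]
scene [ 0.02088888 -0.98860244  0.73275985] 48.1829970240705 0.020623649281693624
side [ 1.09357007 -0.46558433  0.9509253 ] 57.36086170951357 -0.0056261257793588865
wrist [ 0.26549679 -0.45823447  0.37341713] 58.40937782400336 -0.09091886614777842
```

View pics/scene0.png

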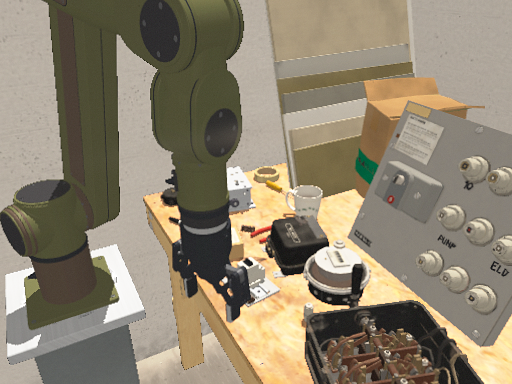

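View pics/side0.png

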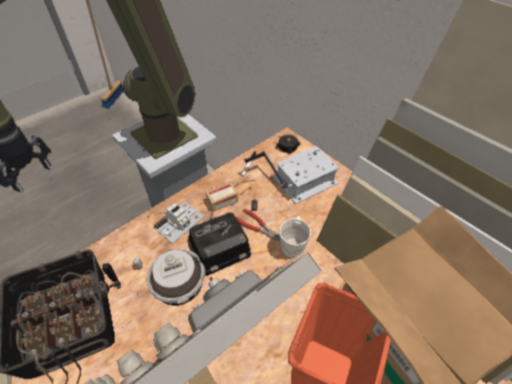

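View pics/wrist0.png

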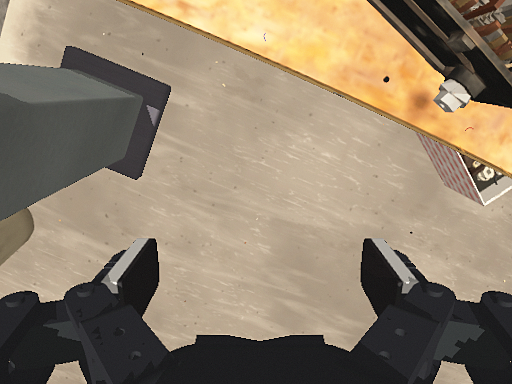

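The side view shows the plate around (180,218), the carton at (222,196), the jig deck at (305,170) with its lever handle near (250,157), the mug at (294,237) and the round box at (288,143). Next I'll get rough positions from side depth.

```bash
python3 - <<'E'
from h import *
p,d,i=load('side0'); C=cloud(d,i)
for n,uv in dict(plate=(168,228),brk=(180,210),brk2=(183,214),carton=(222,193),deck=(305,170),handle=(252,157),arm=(268,165),mug=(294,225),rb=(288,140),bench=(200,280),relay=(215,228)).items(): print(n,C[uv[1],uv[0]].round(3))
m=p[125:265,140:350]; cv2.imwrite('pics/c1.png',cv2.resize(m,None,fx=3.8,fy=3.8,interpolation=cv2.INTER_CUBIC)[:,:,::-1])
E
```

```text
plate [ 0.416 -0.243  0.009]
brk [ 0.428 -0.192  0.072]
brk2 [ 0.432 -0.187  0.051]
carton [ 0.442 -0.037  0.046]
deck [0.575 0.226 0.079]
handle [0.403 0.132 0.079]
arm [ 0.414  0.203 -0.001]
mug [0.705 0.039 0.065]
rb [0.395 0.328 0.04 ]
bench [ 0.661 -0.283  0.064]
relay [ 0.569 -0.159  0.094]
```

View pics/c1.png

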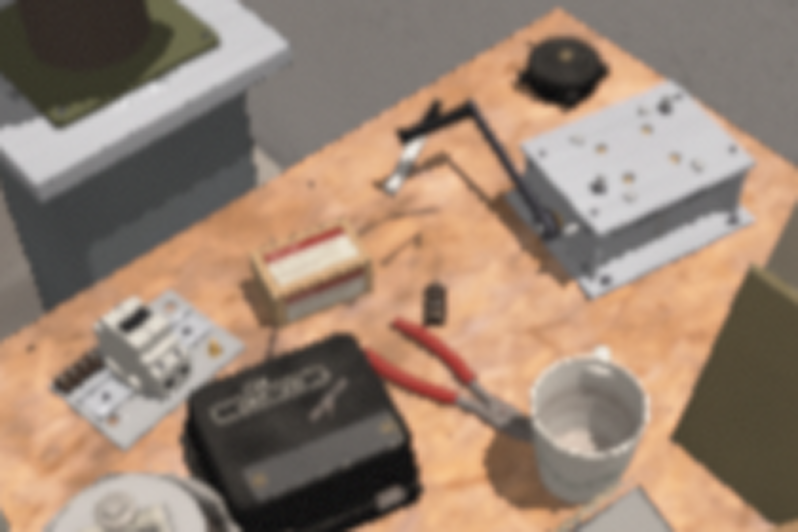

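The plate is at about (0.425,-0.20) and the jig at about (0.56,0.22). I'll move above the plate for a wrist look.

Emit:
move_arm([
  [0,0,0,0.7,-0.555,-0.1,100],
  [0,0,0,0.7,-0.555,-0.1,100],
  [0,0,0,0.7,-0.555,-0.1,100],
  [0,0,0,0.7,-0.555,-0.1,100],
  [0,0,0,0.7,-0.555,-0.1,100],
  [0,0,0,0.7,-0.555,-0.1,100],
  [0,0,1,0,0,0,100],
  [0,0,1,0,0,0,100],
])

```text
time_s: 1.15
position: [0.359, -0.2004, 0.2672]
eef_rot: [-180.0, 0.0, 12.9]
ft_force: [-0.1, 0.2, -0.1]
width: 0.0855
finger_force: 0.0
```

Emit:
move_arm([
  [0,0,1,0,0,0,100],
  [0,0,1,0,0,0,100],
  [0,0,0.6,0,0,0,100],
  [0,0,0,0,0,0,100],
  [0,0,0,0,0,0,100],
  [0,0,0,0,0,0,100],
  [0,0,0,0,0,0,100],
  [0,0,0,0,0,0,100],
])

```text
time_s: 2.15
position: [0.3587, -0.2015, 0.2673]
eef_rot: [180.0, -0.0, -0.1]
ft_force: [0.3, 0.1, 0.4]
width: 0.0855
finger_force: 0.0
```

```bash
python3 - <<'E'
from h import *
s=robot.sense(); print(s['position'],s['eef_rot'])
p,d,i=cap('wrist','w1'); C=cloud(d,i); print(-np.array(i['R']).T@i['t'],np.array(i['R'])[2])
print(C[100,256],np.nanmin(C[...,2]))
E
```

```text
[ 0.35870091 -0.2014766   0.2673133 ] [ 1.79999219e+02 -8.90480847e-04 -8.62304569e-02]
[ 0.42527432 -0.20266383  0.41007324] [-2.64717221e-01  8.01551111e-04 -9.64325749e-01]
[ 0.4176216  -0.19932189  0.07562021] -0.8608461890898906
```

View pics/w1.png

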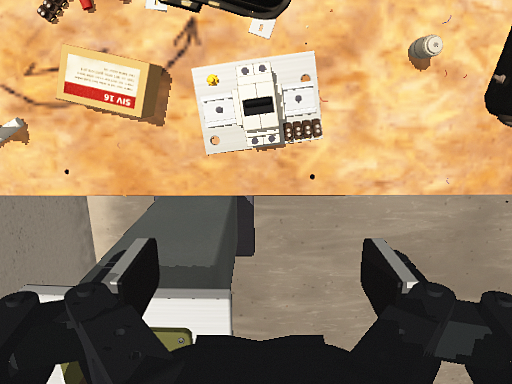

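The wrist view shows the plate with corners at (191,67), (313,51), (323,138), (207,153), hole A at (214,141), hole B at (305,78) and the breaker at (259,104). The carton is at (115,85).

```bash
python3 - <<'E'
from h import *
p,d,i=load('w1'); C=cloud(d,i)
hsv=cv2.cvtColor(p,cv2.COLOR_RGB2HSV)
def hole(uv,r=9):
    # orange bench through hole
    u,v=uv; w=hsv[v-r:v+r+1,u-r:u+r+1]; m=(w[...,1]>70).astype(np.uint8)
    n,l,st,ce=cv2.connectedComponentsWithStats(m); k=1+np.argmax(st[1:,4]); print(st[k]); return ce[k]+[u-r,v-r]
a=hole((214,141));b=hole((305,78)); print(a,b)
W=onplane([a,b],0.0025,i); print(W)
v=W[1]-W[0]; print('len',np.hypot(*v[:2]),'exp',np.hypot(55,114))
yaw=np.arctan2(v[1],v[0])-np.arctan2(-114,55); print('yaw',np.degrees(yaw))
R=np.array([[np.cos(yaw),-np.sin(yaw)],[np.sin(yaw),np.cos(yaw)]])
print('centre',W[:,:2].mean(0)-R@[-.0075,0])
sub=np.zeros((384,512),bool); sub[40:160,180:330]=1
for lo,hi in((.061,.073),(.003,.009),(.047,.055)):
    q=C[sub&(C[...,2]>lo)&(C[...,2]<hi)]; print(lo,len(q),np.median(q[:,2]),cv2.minAreaRect((q[:,:2]*1000).astype(np.float32)))
E
```

```text
[ 6  4  9  9 60]
[ 5  6  9  7 52]
[214.91666667 139.83333333] [304.88461538  78.09615385]
[[ 0.36977596 -0.14944417  0.0025    ]
 [ 0.44062336 -0.25464659  0.0025    ]]
len 0.12683415999682612 exp 126.57408897558773
yaw 8.202587408067856
centre [ 0.41262293 -0.20097533]
0.061 1487 0.06822439630565812 ((411.8235168457031, -201.12615966796875), (44.77047348022461, 36.01131057739258), 8.158646583557129)
0.003 5696 0.005469740015082915 ((412.9775085449219, -202.6436767578125), (133.24609375, 154.3333282470703), 0.6097155213356018)
0.047 528 0.052058712264621644 ((409.5862731933594, -201.48355102539062), (66.82262420654297, 35.88410186767578), 7.875298023223877)
```

Emit:
move_arm([
  [0,0,-0.82,0.45,0,0,100],
  [0,0,-0.82,0.44,0.03,0,100],
  [0,0,0,0,0,1,100],
  [0,0,0,0,0,0.9,100],
  [0,0,0,0,0,0.6,100],
  [0,0,0,0,0,0.4,100],
  [0,0,0,0,0,0.1,100],
  [0,0,0,0,0,0,100],
])

```text
time_s: 3.2
position: [0.4124, -0.2016, 0.0876]
eef_rot: [180.0, -0.0, 8.1]
ft_force: [0.1, 0.0, 0.8]
width: 0.0855
finger_force: 0.0
```

Emit:
move_arm([
  [0,0,0,0,-0.01,0.5,100],
  [0,0,0,0,0,0.5,100],
  [0,0,0,0,0,0,100],
  [0,0,0,0,0,0,0],
  [0,0,0,0,0,0,0],
  [0,0,0,0,0,0,0],
  [0,0,0,0,0,0,0],
  [0,0,0,0,0,0,0],
])

```text
time_s: 4.2
position: [0.4131, -0.2009, 0.0286]
eef_rot: [180.0, -0.1, 8.1]
ft_force: [-0.2, 2.4, 6.0]
width: 0.0355
finger_force: 61.8
```

Emit:
move_arm([
  [0,0,0,0,0,-0.2,0],
  [0,0,0,0,0,-0.5,0],
  [0,0,0,0,0,-0.7,0],
  [0,0,0,0,0,-0.7,0],
  [0,0,0,0.1,-0.3,-0.5,0],
  [0,0,0,0.1,-0.5,-0.4,0],
  [0,0,0,0.2,-0.8,-0.4,0],
  [0,0,0,0.2,-0.8,-0.4,0],
])

```text
time_s: 5.2
position: [0.4261, -0.052, 0.2558]
eef_rot: [-180.0, 0.1, 8.0]
ft_force: [1.7, 0.1, -6.4]
width: 0.0353
finger_force: 61.8
```

Emit:
move_arm([
  [0,0,0,0.2,-0.8,-0.3,0],
  [0,0,0,0.2,-0.8,-0.3,0],
  [0,0,0,0.2,-0.8,-0.3,0],
  [0,0,0,0.2,-0.8,-0.3,0],
  [0,0,0,0.2,-0.7,-0.2,0],
  [0,0,0,0.15,-0.5,-0.1,0],
  [0,0,0,0.1,-0.3,0,0],
  [0,0,0,0.1,-0.1,0,0],
])

```text
time_s: 6.2
position: [0.477, 0.1542, 0.3502]
eef_rot: [-175.6, 0.2, 15.1]
ft_force: [-0.1, -0.7, -6.6]
width: 0.0353
finger_force: 62.3
```

```bash
python3 - <<'E'
from h import *
s=robot.sense(); print(s['position'],s['eef_rot'],s['width'],s['ft_force'])
cap('wrist','w2')
E
```

```text
[0.47699687 0.15421634 0.35019111] [-1.75568870e+02  1.71120331e-01  1.51441066e+01] 0.03533262205911776 [-0.05531446 -0.6948141  -6.59484275]
```

View pics/w2.png

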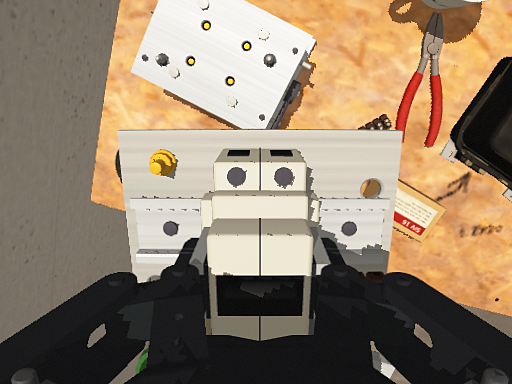

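The held plate covers the lower half of the view. The jig deck is above it, with pin A at about (163,60), pin B at about (269,60) and brass probes at (206,26), (246,46), (191,61), (230,80). The tool turned off its commanded orientation, so I'll check the joints and measure the pins.

```bash
cat >> h.py <<'E'
def blob(p,uv,r,thr):
    u,v=uv; g=cv2.cvtColor(p,cv2.COLOR_RGB2GRAY)[v-r:v+r+1,u-r:u+r+1]; m=(g<thr).astype(np.uint8)
    n,l,st,ce=cv2.connectedComponentsWithStats(m); k=1+np.argmax(st[1:,4]); return ce[k]+[u-r,v-r],st[k]
def fit(W,da,db):
    da,db=np.array(da),np.array(db); v=W[1,:2]-W[0,:2]; e=db-da
    yaw=np.arctan2(v[1],v[0])-np.arctan2(e[1],e[0]); R=np.array([[np.cos(yaw),-np.sin(yaw)],[np.sin(yaw),np.cos(yaw)]])
    return W[:,:2].mean(0)-R@((da+db)/2),np.degrees(yaw),np.hypot(*v),np.hypot(*e)
A=[-.035,.057];B=[.02,-.057]
E
python3 - <<'E'
from h import *
s=robot.sense(); print(np.round(s['joint_positions'],1),np.round(s['joint_vel'],2))
p,d,i=load('w2'); C=cloud(d,i)
a,sa=blob(p,(163,60),10,110); b,sb=blob(p,(269,60),10,110); print(a,sa,b,sb)
W=onplane([a,b],.093,i); print(W,fit(W,A,B))
print(C[int(a[1]),int(a[0])],C[int(b[1]),int(b[0])],C[50,220])
hsv=cv2.cvtColor(p,cv2.COLOR_RGB2HSV)
m=((hsv[...,1]>120)&(hsv[...,2]>100)).astype(np.uint8)
ps=[]
for u,v in((206,26),(246,46),(191,61),(230,80)):
    w=m[v-6:v+7,u-6:u+7]; M=cv2.moments(w,True); ps.append((u-6+M['m10']/M['m00'],v-6+M['m01']/M['m00']))
Q=onplane(ps,.08,i); print(Q, Q.mean(0)); print([C[int(v),int(u),2] for u,v in ps])
E
```

```text
[ 15.1  11.4   4.9  83.6   4.5 179.9] [-0.55 -0.37 -0.53 -0.4  -0.46  0.14]
[162.70526316  59.96842105] [ 4  3 12 13 95] [269.67741935  60.8172043 ] [ 5  4 12 14 93]
[[0.54161038 0.30625718 0.093     ]
 [0.5708084  0.18744677 0.093     ]] (array([0.5635469 , 0.24529926]), np.float64(-11.948277674840043), np.float64(0.12234557376067519), np.float64(0.12657408897558775))
[0.54246377 0.30705847 0.09363203] [0.57109473 0.18802401 0.09841172] [0.56888618 0.24701762 0.07983192]
[[0.59110994 0.26862742 0.08      ]
 [0.58106918 0.21856475 0.08      ]
 [0.54853268 0.27807124 0.08      ]
 [0.53826523 0.22708772 0.08      ]] [0.56474426 0.24808778 0.08      ]
[np.float64(0.07708193457588221), np.float64(0.08018191596722184), np.float64(0.07765398041639636), np.float64(0.07804057397886952)]
```

Joint 6 is at its 180° limit: with this half-turn the jig yaw of about -12° can't be reached. I'll put the plate back where it lay and regrasp it half a turn round.

```bash
cat >> h.py <<'E'
from scipy.spatial.transform import Rotation as Ro
def rot(rpy): return Ro.from_euler('xyz',rpy,degrees=True)
def plan(pos,rpy,n,start=None):
    if start is None:
        s=robot.sense(); start=(s['position'],s['eef_rot'])
    p0,r0=np.array(start[0]),rot(start[1]); p1,r1=np.array(pos),rot(rpy)
    dv=(r0.inv()*r1).as_rotvec(); t=np.arange(n+1)/n; e=(1-np.cos(np.pi*t))/2*.7+t*.3
    for k in range(n):
        r=r0*Ro.from_rotvec(dv*e[k]); sh=r.inv().apply((p1-p0)*(e[k+1]-e[k]))/.06
        print(np.round(np.degrees(dv*(e[k+1]-e[k]))/5,2).tolist(),np.round(sh,2).tolist())
E
python3 - <<'E'
from h import *
plan((.4131,-.2009,.15),(180,0,8.1),12)
E
```

```text
[-0.03, 0.0, 0.05] [-0.1, 0.21, 0.11]
[-0.05, 0.0, 0.08] [-0.15, 0.34, 0.18]
[-0.07, 0.01, 0.11] [-0.2, 0.46, 0.24]
[-0.09, 0.01, 0.14] [-0.24, 0.56, 0.29]
[-0.1, 0.01, 0.15] [-0.26, 0.62, 0.33]
[-0.1, 0.01, 0.16] [-0.27, 0.66, 0.35]
[-0.1, 0.01, 0.16] [-0.26, 0.66, 0.36]
[-0.1, 0.01, 0.15] [-0.24, 0.63, 0.35]
[-0.09, 0.01, 0.14] [-0.2, 0.56, 0.31]
[-0.07, 0.01, 0.11] [-0.16, 0.46, 0.26]
[-0.05, 0.0, 0.08] [-0.12, 0.34, 0.2]
[-0.03, 0.0, 0.05] [-0.07, 0.21, 0.12]
```

Emit:
move_arm([
  [-0.03,0,0.05,-0.1,0.21,0.11,0],
  [-0.05,0,0.08,-0.15,0.34,0.18,0],
  [-0.07,0.01,0.11,-0.2,0.46,0.24,0],
  [-0.09,0.01,0.14,-0.24,0.56,0.29,0],
  [-0.1,0.01,0.15,-0.26,0.62,0.33,0],
  [-0.1,0.01,0.16,-0.27,0.66,0.35,0],
  [-0.1,0.01,0.16,-0.26,0.66,0.36,0],
  [-0.1,0.01,0.15,-0.24,0.63,0.35,0],
])

```text
time_s: 7.25
position: [0.4288, -0.1057, 0.204]
eef_rot: [-178.8, 0.1, 10.0]
ft_force: [1.4, 0.6, -6.0]
width: 0.0354
finger_force: 62.3
```

Emit:
move_arm([
  [-0.09,0.01,0.14,-0.2,0.56,0.31,0],
  [-0.07,0.01,0.11,-0.16,0.46,0.26,0],
  [-0.05,0,0.08,-0.12,0.34,0.2,0],
  [-0.03,0,0.05,-0.07,0.21,0.12,0],
  [0,0,0,0,0,0,0],
  [0,0,0,0,0,0,0],
  [0,0,0,0,0,0,0],
  [0,0,0,0,0,0,0],
])

```text
time_s: 8.25
position: [0.414, -0.2009, 0.1508]
eef_rot: [-180.0, -0.1, 8.3]
ft_force: [-0.7, 0.4, -6.1]
width: 0.035
finger_force: 62.3
```

```bash
python3 - <<'E'
from h import *
s=robot.sense(); print(s['position'],s['eef_rot'],s['joint_positions'])
plan((.4131,-.2009,.029),(180,0,8.1),6)
E
```

```text
[ 0.4140149  -0.20086254  0.15080297] [-1.79960552e+02 -1.12902209e-01  8.27261372e+00] [-2.59476225e+01  1.15857039e+01 -2.50687465e+01  5.32743776e+01
  9.61126175e-02  1.45779785e+02]
[-0.0, -0.0, 0.0] [-0.0, -0.0, 0.2]
[-0.0, -0.0, 0.01] [-0.0, -0.0, 0.36]
[-0.0, -0.01, 0.01] [-0.0, -0.0, 0.46]
[-0.0, -0.01, 0.01] [-0.0, -0.0, 0.46]
[-0.0, -0.0, 0.01] [-0.0, -0.0, 0.36]
[-0.0, -0.0, 0.0] [-0.0, -0.0, 0.2]
```

Emit:
move_arm([
  [0,0,0,0,0,0.3,0],
  [0,0,0,0,0,0.5,0],
  [0,0,0,0,0,0.5,0],
  [0,0,0,0,0,0.4,0],
  [0,0,0,0,0,0.22,0],
  [0,0,0,0,0,0.1,0],
  [0,0,0,0,0,0.02,0],
  [0,0,0,0,0,0,0],
])

```text
time_s: 9.25
position: [0.4145, -0.2015, 0.0288]
eef_rot: [180.0, -0.2, 8.2]
ft_force: [-0.6, -0.0, -6.3]
width: 0.0351
finger_force: 62.5
```

Emit:
move_arm([
  [0,0,0,0,0,0.02,0],
  [0,0,0,0,0,0.02,0],
  [0,0,0,0,0,0,0],
  [0,0,0,0,0,0,50],
  [0,0,0,0,0,0,100],
  [0,0,0,0,0,0,100],
  [0,0,0,0,0,-0.5,100],
  [0,0,0,0,0,-1,100],
])

```text
time_s: 10.25
position: [0.4116, -0.2003, 0.1145]
eef_rot: [-179.7, 0.2, 8.2]
ft_force: [2.2, 0.2, -0.2]
width: 0.0853
finger_force: 0.0
```

Emit:
move_arm([
  [0,0,-1,0,0,-0.2,100],
  [0,0,-1,0,0,-0.3,100],
  [0,0,-1,0,0,-0.2,100],
  [0,0,-1,0,0,0,100],
  [0,0,-1,0,0,0,100],
  [0,0,-1,0,0,0,100],
  [0,0,-1,0,0,0,100],
  [0,0,-1,0,0,0,100],
])

```text
time_s: 11.25
position: [0.4136, -0.2013, 0.1574]
eef_rot: [-180.0, -0.1, 48.4]
ft_force: [0.2, -0.0, -0.1]
width: 0.0853
finger_force: 0.0
```

Emit:
move_arm([
  [0,0,-1,0,0,0,100],
  [0,0,-1,0,0,0,100],
  [0,0,-1,0,0,0,100],
  [0,0,-1,0,0,0,100],
  [0,0,-1,0,0,0,100],
  [0,0,-1,0,0,0,100],
  [0,0,-1,0,0,0,100],
  [0,0,-1,0,0,0,100],
])

```text
time_s: 12.25
position: [0.4136, -0.2013, 0.1574]
eef_rot: [180.0, -0.1, 88.4]
ft_force: [0.2, -0.0, -0.3]
width: 0.0852
finger_force: 0.0
```

Emit:
move_arm([
  [0,0,-1,0,0,0,100],
  [0,0,-1,0,0,0,100],
  [0,0,-1,0,0,0,100],
  [0,0,-1,0,0,0,100],
  [0,0,-1,0,0,0,100],
  [0,0,-1,0,0,0,100],
  [0,0,-1,0,0,0,100],
  [0,0,-1,0,0,0,100],
])

```text
time_s: 13.25
position: [0.4136, -0.2013, 0.1574]
eef_rot: [179.9, -0.0, 128.4]
ft_force: [-0.2, 0.8, -0.6]
width: 0.0853
finger_force: 0.0
```

Emit:
move_arm([
  [0,0,-1,0,0,0,100],
  [0,0,-1,0,0,0,100],
  [0,0,-1,0,0,0,100],
  [0,0,-1,0,0,0,100],
  [0,0,-1,0,0,0,100],
  [0,0,-1,0,0,0,100],
  [0,0,-1,0,0,0,100],
  [0,0,-1,0,0,0,100],
])

```text
time_s: 14.25
position: [0.4136, -0.2013, 0.1574]
eef_rot: [179.9, 0.0, 168.4]
ft_force: [0.2, -0.0, 0.4]
width: 0.0856
finger_force: 0.0
```

Emit:
move_arm([
  [0,0,-1,0,0,0,100],
  [0,0,-1,0,0,0,100],
  [0,0,-1,0,0,0,100],
  [0,0,-1,0,0,0,100],
  [0,0,0,0,0,0,100],
  [0,0,0,0,0,0,100],
  [0,0,0,0,0,0,100],
  [0,0,0,0,0,0,100],
])

```text
time_s: 15.25
position: [0.4136, -0.2013, 0.1576]
eef_rot: [179.9, 0.1, -171.8]
ft_force: [0.3, 0.5, 0.0]
width: 0.0856
finger_force: 0.0
```

```bash
python3 - <<'E'
from h import *
s=robot.sense(); print(s['position'],s['eef_rot'],s['joint_positions'])
cap('wrist','w3')
E
```

```text
[ 0.41363293 -0.20128417  0.15763893] [ 1.79944669e+02  7.81309541e-02 -1.71807406e+02] [-26.01118133  11.26950272 -24.35949303  54.33749024   0.08968157
 -34.20378684]
```

View pics/w3.png

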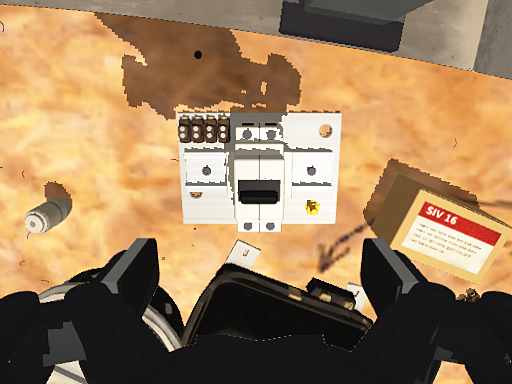

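The plate is centred and aligned under the gripper: hole A at (326,130), hole B at (196,194), breaker at (259,185).

```bash
python3 - <<'E'
from h import *
p,d,i=load('w3'); C=cloud(d,i); hsv=cv2.cvtColor(p,cv2.COLOR_RGB2HSV); c=[]
for u,v in((326,130),(196,194)):
    r=10; m=(hsv[v-r:v+r+1,u-r:u+r+1,1]>70).astype(np.uint8); n,l,st,ce=cv2.connectedComponentsWithStats(m); k=1+np.argmax(st[1:,4]); print(st[k]); c.append(ce[k]+[u-r,v-r])
W=onplane(c,.0025,i); print(W,fit(W,A,B))
sub=np.zeros((384,512),bool); sub[100:235,170:345]=1
q=C[sub&(C[...,2]>.061)&(C[...,2]<.073)]; print(len(q),cv2.minAreaRect((q[:,:2]*1000).astype(np.float32)))
E
```

```text
[  3   5  12  12 110]
[ 5  8 11  5 36]
[[ 0.3710495  -0.15126508  0.0025    ]
 [ 0.44372916 -0.25597484  0.0025    ]] (array([ 0.4147968 , -0.20244548]), np.float64(9.009469554002422), np.float64(0.12746162283300472), np.float64(0.12657408897558775))
2790 ((413.5342102050781, -202.66925048828125), (45.44086456298828, 35.68575668334961), 7.558180332183838)
```

Emit:
move_arm([
  [0,0,0,0,0,0.6,100],
  [0,0,0,0,0,0.7,100],
  [0,0,0,0,0,0.5,100],
  [0,0,0,0,0,0.25,100],
  [0,0,0,0,0,0.1,100],
  [0,0,0,0,0,0,100],
  [0,0,0,0,0,0,0],
  [0,0,0,0,0,0,0],
])

```text
time_s: 16.3
position: [0.4144, -0.2014, 0.0294]
eef_rot: [180.0, 0.2, -171.8]
ft_force: [-0.1, 0.7, 0.1]
width: 0.0514
finger_force: 0.0
```

Emit:
move_arm([
  [0,0,0,0,0,0,0],
  [0,0,0,0,0,0,0],
  [0,0,0,0,0,0,0],
  [0,0,0,0,0,-0.2,0],
  [0,0,0,0,0,-0.5,0],
  [0,0,0,0,0,-0.7,0],
  [0,0,0,0,0,-0.7,0],
  [0,0,0,0,0,-0.5,0],
])

```text
time_s: 17.3
position: [0.4129, -0.2008, 0.186]
eef_rot: [179.9, 0.0, -171.8]
ft_force: [-0.1, -0.8, -7.3]
width: 0.035
finger_force: 61.8
```

```bash
python3 - <<'E'
from h import *
s=robot.sense(); print(s['position'],s['eef_rot'],s['joint_positions'])
plan((.5,.22,.27),(180,0,168),14)
E
```

```text
[ 0.41291106 -0.20083445  0.1859532 ] [ 1.79903471e+02  4.85131756e-02 -1.71784429e+02] [-26.01240503   9.99614326 -21.43865475  58.5793873    0.10709866
 -34.22802975]
[0.0, 0.0, 0.12] [-0.07, 0.2, -0.04]
[0.0, 0.0, 0.19] [-0.11, 0.32, -0.07]
[0.0, 0.0, 0.26] [-0.14, 0.43, -0.09]
[0.0, 0.0, 0.31] [-0.16, 0.53, -0.11]
[0.0, 0.0, 0.35] [-0.17, 0.61, -0.12]
[0.0, 0.0, 0.39] [-0.16, 0.66, -0.13]
[0.0, 0.0, 0.4] [-0.15, 0.7, -0.14]
[0.0, 0.0, 0.4] [-0.12, 0.7, -0.14]
[0.0, 0.0, 0.39] [-0.09, 0.68, -0.13]
[0.0, 0.0, 0.35] [-0.06, 0.63, -0.12]
[0.0, 0.0, 0.31] [-0.04, 0.55, -0.11]
[0.0, 0.0, 0.26] [-0.02, 0.45, -0.09]
[0.0, 0.0, 0.19] [-0.01, 0.34, -0.07]
[0.0, 0.0, 0.12] [-0.0, 0.22, -0.04]
```

```bash
python3 - <<'E'
from h import *
for n in('side0','scene0'):
    p,d,i=load(n); C=cloud(d,i); q=C[(C[...,0]<.95)&(C[...,0]>.3)&(C[...,1]>-.05)&(C[...,1]<.55)&(C[...,2]>.11)&(C[...,2]<.6)]; print(n,len(q), q.min(0) if len(q) else'')
plan((.655,.235,.30),(180,0,168),16)
E
```

```text
side0 31065 [0.30004316 0.11289602 0.11001635]
scene0 15180 [ 0.30000245 -0.04955114  0.11001301]
[0.0, 0.0, 0.1] [-0.13, 0.17, -0.05]
[0.0, 0.0, 0.16] [-0.19, 0.26, -0.07]
[0.0, 0.0, 0.21] [-0.25, 0.34, -0.1]
[0.0, 0.0, 0.25] [-0.3, 0.42, -0.12]
[0.0, 0.0, 0.29] [-0.33, 0.5, -0.14]
[0.0, 0.0, 0.32] [-0.35, 0.56, -0.15]
[0.0, 0.0, 0.34] [-0.36, 0.6, -0.16]
[0.0, 0.0, 0.35] [-0.35, 0.63, -0.16]
[0.0, 0.0, 0.35] [-0.33, 0.64, -0.16]
[0.0, 0.0, 0.34] [-0.3, 0.63, -0.16]
[0.0, 0.0, 0.32] [-0.26, 0.6, -0.15]
[0.0, 0.0, 0.29] [-0.22, 0.55, -0.14]
[0.0, 0.0, 0.25] [-0.18, 0.48, -0.12]
[0.0, 0.0, 0.21] [-0.14, 0.4, -0.1]
[0.0, 0.0, 0.16] [-0.1, 0.3, -0.07]
[0.0, 0.0, 0.1] [-0.06, 0.2, -0.05]
```

```bash
python3 - <<'E'
from h import *
for n in('side0','scene0'):
    p,d,i=load(n); C=cloud(d,i); q=C[(C[...,0]<1)&(C[...,0]>.3)&(C[...,1]>-.05)&(C[...,1]<.55)&(C[...,2]>.11)&(C[...,2]<.6)]
    print(n); print(np.histogram2d(q[:,0],q[:,1],bins=[np.arange(.3,1.01,.1),np.arange(-.05,.56,.1)])[0].astype(int))
    v,u=np.where((C[...,0]<.7)&(C[...,0]>.3)&(C[...,1]>.05)&(C[...,1]<.55)&(C[...,2]>.11)&(C[...,2]<.6)); print(len(u),u.min(),u.max(),v.min(),v.max()) if len(u) else 0
E
```

```text
side0
[[   0    0    0    0    0 2354]
 [   0    0    0    0    0 2937]
 [   0    0    0    0    0 3672]
 [   0    0    0    0    0 4371]
 [   0  298  721  386   19 1892]
 [   0  920 2734 4047 1551    0]
 [ 450  513 2826 4715 1091    0]]
13334 299 432 0 143
scene0
[[   0    0    0    0    0 2955]
 [   0    0    0    0    0  144]
 [   0    0    0    0    0    0]
 [   0    0    0    0    0   51]
 [   0  277  831  445  127 2070]
 [   0  579 1341 1525  570 2289]
 [1243  759 1254 1431  485   95]]
3150 117 231 35 162
```

```bash
python3 - <<'E'
from h import *
Q=np.vstack([cloud(*load(n)[1:]).reshape(-1,3) for n in('side0','scene0')])
for z in np.arange(.1,.55,.05):
    q=Q[(Q[:,1]>.08)&(Q[:,1]<.4)&(Q[:,2]>z)&(Q[:,2]<z+.05)&(Q[:,0]>.55)&(Q[:,0]<1.2)]; print(z.round(2),len(q),np.percentile(q[:,0],1).round(3))
    
q=Q[(Q[:,2]>.11)&(Q[:,2]<.5)&(Q[:,0]>.3)&(Q[:,0]<.7)&(Q[:,1]>.1)]; print('wall',np.percentile(q[:,1],[0,1,5]))
E
```

```text
0.1 1965 0.763
0.15 2663 0.763
0.2 3384 0.764
0.25 4574 0.765
0.3 5785 0.778
0.35 6059 0.778
0.4 5376 0.787
0.45 3942 0.799
0.5 3835 0.799
wall [0.46954054 0.47538552 0.47745105]
```

```bash
python3 - <<'E'
from h import *
plan((.625,.24,.30),(180,0,168),15)
E
```

```text
[0.0, 0.0, 0.11] [-0.13, 0.19, -0.05]
[0.0, 0.0, 0.17] [-0.19, 0.29, -0.08]
[0.0, 0.0, 0.23] [-0.25, 0.39, -0.11]
[0.0, 0.0, 0.28] [-0.29, 0.48, -0.13]
[0.0, 0.0, 0.32] [-0.32, 0.56, -0.15]
[0.0, 0.0, 0.35] [-0.34, 0.62, -0.16]
[0.0, 0.0, 0.37] [-0.33, 0.67, -0.17]
[0.0, 0.0, 0.38] [-0.32, 0.69, -0.18]
[0.0, 0.0, 0.37] [-0.29, 0.69, -0.17]
[0.0, 0.0, 0.35] [-0.25, 0.66, -0.16]
[0.0, 0.0, 0.32] [-0.21, 0.61, -0.15]
[0.0, 0.0, 0.28] [-0.17, 0.54, -0.13]
[0.0, 0.0, 0.23] [-0.13, 0.44, -0.11]
[0.0, 0.0, 0.17] [-0.09, 0.34, -0.08]
[0.0, 0.0, 0.11] [-0.06, 0.22, -0.05]
```

Emit:
move_arm([
  [0,0,0.11,-0.13,0.19,-0.05,0],
  [0,0,0.17,-0.19,0.29,-0.08,0],
  [0,0,0.23,-0.25,0.39,-0.11,0],
  [0,0,0.28,-0.29,0.48,-0.13,0],
  [0,0,0.32,-0.32,0.56,-0.15,0],
  [0,0,0.35,-0.34,0.62,-0.16,0],
  [0,0,0.37,-0.33,0.67,-0.17,0],
  [0,0,0.38,-0.32,0.69,-0.18,0],
])

```text
time_s: 18.3
position: [0.5284, 0.041, 0.2462]
eef_rot: [180.0, -0.1, 177.1]
ft_force: [1.2, -1.1, -6.7]
width: 0.0353
finger_force: 61.5
```

Emit:
move_arm([
  [0,0,0.37,-0.29,0.69,-0.17,0],
  [0,0,0.35,-0.25,0.66,-0.16,0],
  [0,0,0.32,-0.21,0.61,-0.15,0],
  [0,0,0.28,-0.17,0.54,-0.13,0],
  [0,0,0.23,-0.13,0.44,-0.11,0],
  [0,0,0.17,-0.09,0.34,-0.08,0],
  [0,0,0.11,-0.06,0.22,-0.05,0],
  [0,0,0,0,0,0,0],
])

```text
time_s: 19.3
position: [0.6249, 0.2408, 0.2965]
eef_rot: [-180.0, -0.1, 168.1]
ft_force: [-1.0, -0.1, -7.5]
width: 0.035
finger_force: 61.6
```

Emit:
move_arm([
  [0,0,0,0,0,0,0],
  [0,0,0,0,0,0,0],
  [0,0,0,0,0,0,0],
  [0,0,0,0,0,0,0],
  [0,0,0,0,0,0,0],
  [0,0,0,0,0,0,0],
  [0,0,0,0,0,0,0],
  [0,0,0,0,0,0,0],
])

```text
time_s: 20.3
position: [0.6256, 0.2401, 0.2982]
eef_rot: [179.9, 0.1, 168.0]
ft_force: [0.3, 0.3, -7.3]
width: 0.035
finger_force: 61.6
```

```bash
python3 - <<'E'
from h import *
s=robot.sense(); print(s['position'],s['eef_rot'],s['joint_positions'])
cap('wrist','w4')
E
```

```text
[0.62555803 0.24014759 0.29816962] [1.79924506e+02 5.26824178e-02 1.68013710e+02] [2.09848904e+01 2.95563856e+01 2.47243110e+01 8.50826427e+01
 3.46645777e-02 3.29711719e+01]
```

View pics/w4.png

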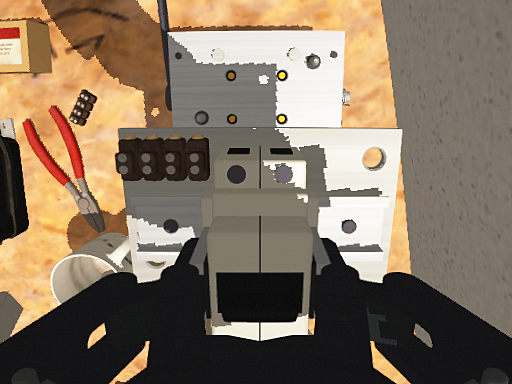

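The jig is square to the tool. Pin A is at (314,62), pin B at (202,118), and the probes at (231,76), (282,76), (232,118), (282,118). On the held plate, hole A is at (374,158) and the front corners are at (118,128) and (403,129).

```bash
python3 - <<'E'
from h import *
p,d,i=load('w4'); C=cloud(d,i); hsv=cv2.cvtColor(p,cv2.COLOR_RGB2HSV)
print('deck z',C[100,300],C[90,300,2])
m=((hsv[...,1]>110)&(hsv[...,2]>60)).astype(np.uint8); ps=[]
for u,v in((282,118),(232,118),(282,76),(231,76)):
    w=m[v-7:v+8,u-7:u+8]; M=cv2.moments(w,True); ps.append((u-7+M['m10']/M['m00'],v-7+M['m01']/M['m00']))
ps=np.array(ps); print(ps.round(1)); Q=onplane(ps,.078,i); print(Q.round(4),Q.mean(0))
J=np.array([[22,26],[22,-26],[-22,26],[-22,-26]])/1e3
def sim(a,b): # 2D rigid fit
    a0,b0=a.mean(0),b.mean(0); H=(a-a0).T@(b-b0); th=np.arctan2(H[0,1]-H[1,0],H[0,0]+H[1,1]); R=np.array([[np.cos(th),-np.sin(th)],[np.sin(th),np.cos(th)]]); c=b0-R@a0
    return c,np.degrees(th),(b-(a@R.T+c))*1e3
# order: image right=+y world(tool flipped)
for r in sim(J[[2,3,0,1]],Q[:,:2]),sim(J,Q[:,:2]): print(r[0],r[1],np.abs(r[2]).max())
a,sa=blob(p,(314,62),11,130); b,sb=blob(p,(202,118),11,100); print(a,sa,b,sb)
for z in(.088,.095): W=onplane([a,b],z,i); print(z,W[:,:2],fit(W,A,B))
for u,v in((314,62),(202,118)):
    q=C[v-8:v+9,u-8:u+9].reshape(-1,3); q=q[(q[:,2]>.087)&(q[:,2]<.11)]; print(len(q),np.median(q,0),q[:,2].max())
cv2.imwrite('pics/c4.png',cv2.resize(p[20:220,110:410],None,fx=2.6,fy=2.6,interpolation=cv2.INTER_CUBIC)[:,:,::-1])
E
```

```text
deck z [0.57677642 0.29221919 0.08061945] 0.0795542855848815
[[281.  118.4]
 [231.6 118.4]
 [281.4  75. ]
 [230.8  75.3]]
[[0.5914 0.2696 0.078 ]
 [0.5806 0.2191 0.078 ]
 [0.5485 0.2786 0.078 ]
 [0.538  0.2282 0.078 ]] [0.56461968 0.24888377 0.078     ]
[0.56461968 0.24888377] -11.701209855884269 43.02645171929065
[0.56461968 0.24888377] -11.894460323779843 0.3043714014949739
[311.94160584  61.02189781] [  3   2  15  16 137] [201.4591195  117.25786164] [  3   3  15  15 159]
0.088 [[0.54174289 0.30987132]
 [0.57234077 0.19038588]] (array([0.56439408, 0.24864725]), np.float64(-11.391612133404223), np.float64(0.12334099358148823), np.float64(0.12657408897558775))
0.095 [[0.54208398 0.30874024]
 [0.5720749  0.19162499]] (array([0.56443169, 0.24870126]), np.float64(-11.39161213340421), np.float64(0.12089432097006665), np.float64(0.12657408897558775))
76 [0.54238076 0.31042501 0.09518381] 0.0998221036827773
66 [0.57202488 0.18994571 0.0955839 ] 0.09983230073138499
```

View pics/c4.png

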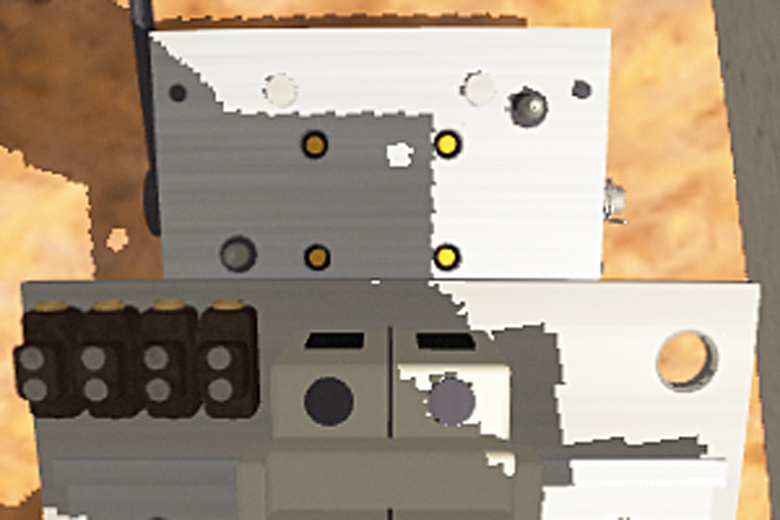

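```bash
python3 - <<'E'
from h import *
p,d,i=load('w4'); C=cloud(d,i)
T=np.array([.62556,.24015,.29817]); r=rot([179.9245,.0527,168.0137])
for z in(.2736,.2746,.2756):
    W=onplane([(374.4,158.7),(118.5,128.5),(401.5,129.2)],z,i); print(z,(r.inv().apply(W-T)*1000).round(2))
print('plate z',C[145,370],C[145,330],C[180,395],C[140,395], C[200,140])
# hole ring: bench through hole centroid on bottom and depth mask
m=(C[...,2]<.25)[140:178,355:394].astype(np.uint8); n,l,st,ce=cv2.connectedComponentsWithStats(m); print(st,ce+[355,140])
E
```

```text
0.2736 [[ 35.15  56.36  24.61]
 [ 50.47 -70.44  24.43]
 [ 50.    68.83  24.61]]
0.2746 [[ 35.35  56.02  23.61]
 [ 50.58 -70.03  23.43]
 [ 50.11  68.41  23.61]]
0.2756 [[ 35.54  55.67  22.61]
 [ 50.68 -69.61  22.43]
 [ 50.21  67.99  22.61]]
plate z [0.59557044 0.30127851 0.27367414] [0.59116369 0.28139262 0.2754583 ] [0.61565947 0.31132428 0.27496245] [0.5953083  0.3134722  0.27514499] [0.59733144 0.18475036 0.28140812]
[[   0    0   39   38 1219]
 [   8    8   18   19  263]] [[374.46841674 158.77194422]
 [371.82889734 157.23954373]]
```

```bash
python3 - <<'E'
from h import *
plan((.5651,.2489,.136),(180,0,168.2),7)
E
```

```text
[0.0, 0.0, -0.0] [0.08, -0.01, 0.21]
[0.0, 0.0, -0.01] [0.14, -0.01, 0.38]
[0.0, 0.0, -0.01] [0.19, -0.01, 0.5]
[0.0, 0.0, -0.01] [0.2, -0.01, 0.54]
[0.0, 0.0, -0.01] [0.19, -0.01, 0.5]
[0.0, 0.0, -0.01] [0.14, -0.01, 0.38]
[0.0, 0.0, -0.0] [0.08, -0.0, 0.21]
```

Emit:
move_arm([
  [0,0,0,0.08,-0.01,0.21,0],
  [0,0,-0.01,0.14,-0.01,0.38,0],
  [0,0,-0.01,0.19,-0.01,0.5,0],
  [0,0,-0.01,0.2,-0.01,0.54,0],
  [0,0,-0.01,0.19,-0.01,0.5,0],
  [0,0,-0.01,0.14,-0.01,0.38,0],
  [0,0,0,0.08,0,0.21,0],
  [0,0,0,0,0,0,0],
])

```text
time_s: 21.35
position: [0.5644, 0.2492, 0.1343]
eef_rot: [180.0, -0.0, 168.3]
ft_force: [0.4, -0.7, -6.4]
width: 0.0353
finger_force: 61.5
```

```bash
python3 - <<'E'
from h import *
for _ in range(3): cap('side','s5')
s=robot.sense(); print(s['position'],s['eef_rot'],s['ft_force'],s['joint_vel'])
p,d,i=cap('wrist','w5')
P=p[120:220,325:425]; Q=p[200:300,100:200]
cv2.imwrite('pics/c5.png',np.hstack([cv2.resize(x,(400,400),interpolation=cv2.INTER_CUBIC) for x in(P,Q)])[:,:,::-1])
E
```

```text
[0.56660353 0.24983741 0.1363154 ] [179.82786736   0.20084663 168.24988134] [ 0.52093736  0.19373535 -6.44584212] [ 0.03166389 -0.07312653  0.26578461 -0.06029394  0.02101069 -0.03787657]
```

View pics/c5.png

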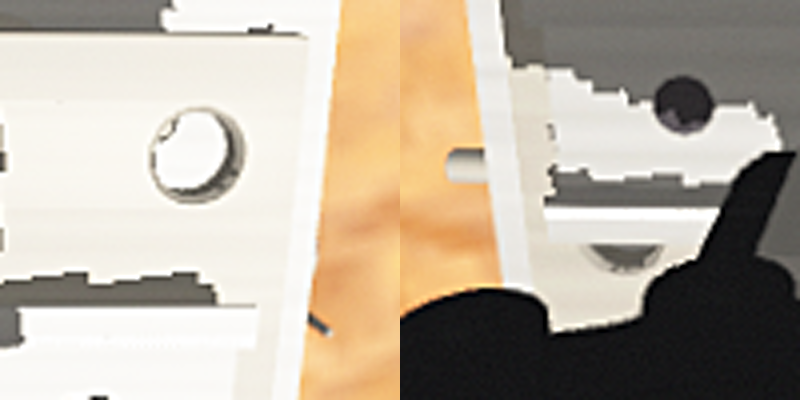

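Through hole A at about (374,158) I can see the white deck, with a dark crescent at the right rim. The picture budget is used up, so I'll continue with depth numbers.

```bash
python3 - <<'E'
from h import *
p,d,i=load('w5'); C=cloud(d,i)
pa=np.array([[.5422,.3115,.0985],[.5422,.3115,.083],[.5725,.1886,.0985]]); print(proj(pa,i).round(1))
g=cv2.cvtColor(p,cv2.COLOR_RGB2GRAY)
print('cam',-np.array(i['R']).T@i['t'])
z=(C[145:172,360:388,2]*1000); print(z[::2].round(0).astype(int)[:, ::2])
print(g[145:172:2,360:388:2])
E
```

```text
[[364.7 151.3]
 [356.7 146.6]
 [159.8 245.1]]
cam [0.49953044 0.26211652 0.2788512 ]
[[                 112                  113                  112
                   113                  113                  111
                   112                  112                  112
                   113                  114                  114
                   113                  112]
 [                 112                  113                  113
                   113                  113                  113
                   112                  113                  112
                   112                  112                  112
                   113                  114]
 [                 112                  111                  112
                   112                  112                   81
                    81                   80                   80
                   109                  113                  112
                   112                  113]
 [                 113                  112                  113
                   112             
[... 3442 characters left out ...]
 247 225 120 255 250 249 249 255 144 176 214 250]
 [248 251 214 236 228 249 248 248 248 249 243  74 171 252]
 [249 249 216 254 251 249 248 248 249 249 255  64 163 232]
 [250 221 255 251 251 250 251 250 250 251 255  66 156 214]
 [249 201 255 251 251 251 250 250 251 252 250  74 151 232]
 [249 195 255 251 250 251 251 251 251 255 126  81 155 249]
 [249 235 241 250 250 250 249 250 255 220  79  96 124 252]
 [248 253 177 255 255 255 255 255 193  76 117 158 246 248]
 [247 248 229 179 111 153 109  83  75 144 119 212 249 246]
 [247 247 249 244 162 170 169 163 155 143 244 248 245 244]
 [247 246 246 247 251 254 244 248 254 249 245 244 243 243]]<stdin>:6: RuntimeWarning: invalid value encountered in cast
```

```bash
python3 - <<'E'
from h import *
p,d,i=load('w5'); C=cloud(d,i); g=cv2.cvtColor(p,cv2.COLOR_RGB2GRAY)
m=np.zeros((384,512),np.uint8); m[142:176,356:392]=((C[...,2]<.1055))[142:176,356:392]
n,l,st,ce=cv2.connectedComponentsWithStats(m); k=1+np.argmax(st[1:,4]); print('through',st[k],ce[k])
# outer rim: bright plate vs. darker/through
e=np.zeros_like(m); e[142:176,356:392]=((C[...,2]<.1112)|(g<225))[142:176,356:392]; e=cv2.morphologyEx(e,cv2.MORPH_OPEN,np.ones((3,3),np.uint8))
cn=max(cv2.findContours(e,0,1)[0],key=cv2.contourArea); el=cv2.fitEllipse(cv2.convexHull(cn)); print('rim',el)
H=onplane([el[0]],.1127,i)[0]; print('hole A',H,'rim diameters mm', [x/K(i)*(.27885-.1127)*1000 for x in el[1]])
v,u=np.where((C[...,2]>.086)&(C[...,2]<.103)&(l==k)); q=C[v,u]; print(np.c_[u,v,(q*1000).round(1)])
s=robot.sense(); T=np.array(s['position']); r=rot(s['eef_rot']); print(T,s['eef_rot'],(r.inv().apply(H-T)*1000).round(2)); plan((.5651,.2489,.136),(180,0,168.2),1)
E
```

```text
through [363 148  18  19 263] [371.81749049 157.23954373]
rim ((374.0102233886719, 158.68817138671875), (22.975122451782227, 25.106203079223633), 44.99500274658203)
hole A [0.54348863 0.31176639 0.1127    ] rim diameters mm [np.float64(11.11372983126745), np.float64(12.144595037393675)]
[[369.  149.  541.5 314.   98.3]
 [368.  150.  541.8 313.3  98.6]
 [369.  150.  542.3 314.3  97.2]
 [367.  151.  542.4 312.8  98.2]
 [368.  151.  542.7 313.6  97.3]
 [366.  152.  542.8 312.2  98.4]
 [367.  152.  542.8 312.6  98.6]
 [368.  152.  543.2 313.5  97.5]
 [365.  153.  543.2 311.5  98.5]
 [366.  153.  543.3 312.1  98.6]
 [367.  153.  543.8 313.1  96.9]
 [365.  154.  544.2 312.   96.6]
 [366.  154.  544.3 312.6  96.5]
 [364.  155.  544.9 311.7  95.3]]
[0.56662038 0.24982552 0.13636851] [179.82176995   0.20476928 168.24508551] [35.35 55.86 23.72]
[0.04, 0.04, 0.01] [0.02, -0.02, 0.01]
```

Emit:
move_arm([
  [0.02,0.02,0,0.025,-0.01,0.05,0],
  [0,0,0,0,0,0.05,0],
  [0,0,0,0,0,0,0],
  [0,0,0,0,0,0,0],
  [0,0,0,0,0,0,0],
  [0,0,0,0,0,0,0],
  [0,0,0,0,0,0,0],
  [0,0,0,0,0,0,0],
])

```text
time_s: 22.55
position: [0.5635, 0.2491, 0.129]
eef_rot: [-180.0, -0.0, 168.3]
ft_force: [0.4, 0.0, -7.3]
width: 0.035
finger_force: 61.6
```

```bash
cat > look.py <<'E'
from h import *
import sys
s=robot.sense(); T=np.array(s['position']); r=rot(s['eef_rot']); print(T.round(4),np.round(s['eef_rot'],2),np.round(s['ft_force'],1))
p,d,i=cap('wrist',sys.argv[1]); C=cloud(d,i); g=cv2.cvtColor(p,cv2.COLOR_RGB2GRAY)
zt=T[2]-.0236
m=np.zeros((384,512),np.uint8); e=m.copy()
m[142:176,356:392]=(C[...,2]<zt-.007)[142:176,356:392]
e[142:176,356:392]=((C[...,2]<zt-.0015)|(g<225))[142:176,356:392]; e=cv2.morphologyEx(e,cv2.MORPH_OPEN,np.ones((3,3),np.uint8))
cn=max(cv2.findContours(e,0,1)[0],key=cv2.contourArea); el=cv2.fitEllipse(cv2.convexHull(cn)); H=onplane([el[0]],zt,i)[0]; print('rim',el,'hole',H.round(4),'top z',np.nanmedian(C[140:176,392:396,2]))
v,u=np.where((C[...,2]>.086)&(C[...,2]<min(.103,zt-.006))&(m>0)); q=C[v,u]
if len(q)>5:
    from scipy.optimize import least_squares
    f=lambda c: np.hypot(q[:,0]-c[0],q[:,1]-c[1])-4.5e-3*np.sqrt(np.clip(1-np.clip(1-(.0985-q[:,2])/.0075,0,1)**2,0,1))
    o=least_squares(f,[.542,.3115],loss='soft_l1',f_scale=5e-4); print('pin',o.x.round(4),len(q),np.abs(o.fun).mean()); dd=o.x-H[:2]; print('need tool shift units',(r.inv().apply([dd[0],dd[1],0])/.06).round(3))
E
python3 look.py w6
```

```text
[0.5635 0.2491 0.129 ] [-1.7998e+02 -5.0000e-02  1.6826e+02] [ 0.4  0.  -7.3]
rim ((374.0240783691406, 158.48748779296875), (23.284502029418945, 25.57649040222168), 48.04777908325195) hole [0.5402 0.311  0.1054] top z 0.10487995567256517
pin [0.5421 0.3121] 132 0.00044692723181376535
need tool shift units [-0.028  0.025 -0.   ]
```

Emit:
move_arm([
  [0,0,0,-0.028,0.022,0,0],
  [0,0,0,0,0,0,0],
  [0,0,0,0,0,0,0],
  [0,0,0,0,0,0,0],
  [0,0,0,0,0,0,0],
  [0,0,0,0,0,0,0],
  [0,0,0,0,0,0,0],
  [0,0,0,0,0,0,0],
])

```text
time_s: 23.6
position: [0.5654, 0.2501, 0.1289]
eef_rot: [-180.0, -0.0, 168.3]
ft_force: [-0.2, 0.1, -7.4]
width: 0.0348
finger_force: 61.6
```

```bash
python3 look.py w7
```

```text
[0.5654 0.2501 0.1289] [-1.7998e+02 -5.0000e-02  1.6826e+02] [-0.2  0.1 -7.4]
rim ((373.99932861328125, 158.60838317871094), (23.28564453125, 25.10146713256836), 44.95492935180664) hole [0.5421 0.3119 0.1053] top z 0.10479454323835352
pin [0.5418 0.312 ] 78 0.000506992308207652
need tool shift units [0.006 0.    0.   ]
```

Emit:
move_arm([
  [0,0,0,0,0,0.03,0],
  [0,0,0,0,0,0.03,0],
  [0,0,0,0,0,0.03,0],
  [0,0,0,0,0,0.03,0],
  [0,0,0,0,0,0.03,0],
  [0,0,0,0,0,0,0],
  [0,0,0,0,0,0,0],
  [0,0,0,0,0,0,0],
])

```text
time_s: 24.65
position: [0.5655, 0.2501, 0.12]
eef_rot: [-180.0, -0.0, 168.3]
ft_force: [-0.1, -1.2, -6.7]
width: 0.0351
finger_force: 61.6
```

Emit:
move_arm([
  [0,0,0,0,0,0.03,0],
  [0,0,0,0,0,0.03,0],
  [0,0,0,0,0,0.03,0],
  [0,0,0,0,0,0.02,0],
  [0,0,0,0,0,0,0],
  [0,0,0,0,0,0,0],
  [0,0,0,0,0,0,0],
  [0,0,0,0,0,0,0],
])

```text
time_s: 25.65
position: [0.5652, 0.25, 0.1133]
eef_rot: [-180.0, -0.1, 168.3]
ft_force: [-1.0, -0.2, -7.2]
width: 0.0351
finger_force: 61.7
```

Emit:
move_arm([
  [0,0,0,0,0,0.02,0],
  [0,0,0,0,0,0.015,0],
  [0,0,0,0,0,0,0],
  [0,0,0,0,0,0,0],
  [0,0,0,0,0,0,0],
  [0,0,0,0,0,0,0],
  [0,0,0,0,0,0,0],
  [0,0,0,0,0,0,0],
])

```text
time_s: 26.65
position: [0.5652, 0.2501, 0.1123]
eef_rot: [180.0, -0.0, 168.3]
ft_force: [-5.4, -0.9, 2.9]
width: 0.0355
finger_force: 62.8
```

Emit:
move_arm([
  [0,0,0,0,0,0,30],
  [0,0,0,0,0,0,60],
  [0,0,0,0,0,0,90],
  [0,0,0,0,0,0,90],
  [0,0,0,0,0,0,90],
  [0,0,0,0,0,-0.5,90],
  [0,0,0,0,0,-0.8,90],
  [0,0,0,0,0,-0.5,90],
])

```text
time_s: 27.65
position: [0.5663, 0.2504, 0.2216]
eef_rot: [179.9, 0.1, 168.3]
ft_force: [0.2, 0.1, -0.4]
width: 0.0768
finger_force: 0.0
```

Emit:
move_arm([
  [0,0,0,0,0,-0.5,90],
  [0,0,0,0,0,-0.3,90],
  [0,0,0,0,0,0,90],
  [0,0,0,0,0,0,90],
  [0,0,0,0,0,0,90],
  [0,0,0,0,0,0,90],
  [0,0,0,0,0,0,90],
  [0,0,0,0,0,0,90],
])

```text
time_s: 28.65
position: [0.5655, 0.2501, 0.2671]
eef_rot: [-180.0, -0.1, 168.3]
ft_force: [-0.5, -1.6, 0.2]
width: 0.0769
finger_force: 0.0
```

```bash
python3 - <<'E'
from h import *
s=robot.sense(); T=np.array(s['position']); print(T.round(4),np.round(s['eef_rot'],2),s['ft_force'])
p,d,i=cap('wrist','w8'); C=cloud(d,i)
R=rot([0,0,-11.9]).as_matrix(); c=np.array([.5648,.2488,.083])
L=(C-c)@R   # jig coords
for n,(x,y) in dict(fl=(-45,65),fm=(-45,35),bl=(45,60),br=(42,-65),mr=(20,-66),fr2=(-15,-66),ml=(0,66)).items():
    q=L[(abs(L[...,0]-x/1e3)<.004)&(abs(L[...,1]-y/1e3)<.004)]; print(n,len(q),(np.median(q,0)*1000).round(1) if len(q) else '')
q=L[(L[...,2]>.002)&(L[...,2]<.009)&(abs(L[...,0])<.07)&(abs(L[...,1])<.09)]; print(np.percentile(q*1000,[.3,99.7],axis=0).round(1))
for x,y in((-35,57),(20,-57)):
    w=L[(np.hypot(L[...,0]-x/1e3,L[...,1]-y/1e3)<.0035)]; print('pin',len(w),np.percentile(w[:,2]*1000,[50,95]) if len(w) else '')
E
```

```text
[0.5655 0.2501 0.2671] [-1.7997e+02 -6.0000e-02  1.6826e+02] [-0.50235096 -1.60563327  0.18863879]
fl 75 [-45.2  64.8   5. ]
fm 76 [-45.   34.9   5.1]
bl 58 [45.  59.6  5.2]
br 61 [ 42.1 -65.4   5.3]
mr 53 [ 20.3 -66.3   5.4]
fr2 982 [-11.8 -64.9 250.4]
ml 261 [  1.2  63.9 250.9]
[[-50.4 -69.7   3. ]
 [ 49.9  70.2   8.8]]
pin 48 [14.02556305 15.94453284]
pin 37 [14.35383491 15.7376403 ]
```

The plate is flush: its top is 5.0–5.4 mm above seat level everywhere checked, and both pins stand through. Next is the lever.

```bash
sed -i 's/def plan(pos,rpy,n,start=None):/def plan(pos,rpy,n,start=None,w=.7):/; s/\*\.7+t\*\.3/*w+t*(1-w)/' h.py; python3 - <<'E'
from h import *
plan((.4044,.1421,.17),(180,0,78.1),20,w=.12)
E
```

```text
[-0.0, -0.0, 0.81] [0.1, -0.1, 0.07]
[-0.0, -0.0, 0.83] [0.1, -0.11, 0.07]
[-0.0, -0.0, 0.86] [0.09, -0.12, 0.08]
[-0.0, -0.0, 0.88] [0.08, -0.13, 0.08]
[-0.0, -0.0, 0.9] [0.07, -0.14, 0.08]
[-0.0, -0.0, 0.92] [0.06, -0.15, 0.08]
[-0.0, -0.0, 0.94] [0.05, -0.16, 0.08]
[-0.0, -0.0, 0.95] [0.04, -0.17, 0.09]
[-0.0, -0.0, 0.96] [0.03, -0.17, 0.09]
[-0.0, -0.0, 0.96] [0.01, -0.17, 0.09]
[-0.0, -0.0, 0.96] [-0.0, -0.17, 0.09]
[-0.0, -0.0, 0.96] [-0.02, -0.17, 0.09]
[-0.0, -0.0, 0.95] [-0.03, -0.17, 0.09]
[-0.0, -0.0, 0.94] [-0.04, -0.16, 0.08]
[-0.0, -0.0, 0.92] [-0.06, -0.16, 0.08]
[-0.0, -0.0, 0.9] [-0.07, -0.15, 0.08]
[-0.0, -0.0, 0.88] [-0.08, -0.14, 0.08]
[-0.0, -0.0, 0.86] [-0.08, -0.13, 0.08]
[-0.0, -0.0, 0.83] [-0.09, -0.12, 0.07]
[-0.0, -0.0, 0.81] [-0.1, -0.11, 0.07]
```

Emit:
move_arm([
  [0,0,0.81,0.1,-0.1,0.07,100],
  [0,0,0.83,0.1,-0.11,0.07,100],
  [0,0,0.86,0.09,-0.12,0.08,100],
  [0,0,0.88,0.08,-0.13,0.08,100],
  [0,0,0.9,0.07,-0.14,0.08,100],
  [0,0,0.92,0.06,-0.15,0.08,100],
  [0,0,0.94,0.05,-0.16,0.08,100],
  [0,0,0.95,0.04,-0.17,0.09,100],
])

```text
time_s: 29.7
position: [0.503, 0.2079, 0.2295]
eef_rot: [-180.0, -0.0, 132.7]
ft_force: [-1.1, 0.0, -0.3]
width: 0.0855
finger_force: 0.0
```

Emit:
move_arm([
  [0,0,0.96,0.03,-0.17,0.09,100],
  [0,0,0.96,0.01,-0.17,0.09,100],
  [0,0,0.96,0,-0.17,0.09,100],
  [0,0,0.96,-0.02,-0.17,0.09,100],
  [0,0,0.95,-0.03,-0.17,0.09,100],
  [0,0,0.94,-0.04,-0.16,0.08,100],
  [0,0,0.92,-0.06,-0.16,0.08,100],
  [0,0,0.9,-0.07,-0.15,0.08,100],
])

```text
time_s: 30.7
position: [0.4354, 0.1624, 0.1882]
eef_rot: [-180.0, 0.0, 94.9]
ft_force: [0.3, -0.8, -0.1]
width: 0.0851
finger_force: 0.0
```

Emit:
move_arm([
  [0,0,0.88,-0.08,-0.14,0.08,100],
  [0,0,0.86,-0.08,-0.13,0.08,100],
  [0,0,0.83,-0.09,-0.12,0.07,100],
  [0,0,0.81,-0.1,-0.11,0.07,100],
  [0,0,0,0,0,0,100],
  [0,0,0,0,0,0,100],
  [0,0,0,0,0,0,100],
  [0,0,0,0,0,0,100],
])

```text
time_s: 31.7
position: [0.4054, 0.1423, 0.1703]
eef_rot: [-180.0, 0.0, 78.2]
ft_force: [-0.7, 0.5, -0.7]
width: 0.0854
finger_force: 0.0
```

```bash
python3 - <<'E'
from h import *
s=robot.sense(); T=np.array(s['position']); print(T.round(4),np.round(s['eef_rot'],2))
p,d,i=cap('wrist','w9'); C=cloud(d,i); g=cv2.cvtColor(p,cv2.COLOR_RGB2GRAY)
R=rot([0,0,-11.9]).as_matrix(); ax=np.array([.5364,.1143,.034]); L=(C-ax)@R
M=(L[...,2]>.015)&(L[...,2]<.06)&(L[...,0]>-.17)&(L[...,0]<-.10)&(abs(L[...,1])<.06)
q=L[M]*1000; print(len(q))
for y in range(-50,50,8):
    w=q[(q[:,1]>=y)&(q[:,1]<y+8)]
    if len(w)>3: t=w[w[:,2]>np.percentile(w[:,2],70)]; print(y,len(w),np.percentile(w[:,0],[5,50,95]).round(1),'top',np.median(t,0).round(1),w[:,2].max().round(1))
plan((.4044,.1421,.0525),(180,0,78.1),7)
E
```

```text
[0.4054 0.1423 0.1703] [-1.7997e+02  1.0000e-02  7.8180e+01]
2947
-42 171 [-142.8 -134.6 -126.3] top [-134.6  -36.4   46.5] 48.3
-34 219 [-141.4 -134.6 -127.1] top [-134.6  -30.4   45.2] 47.0
-26 216 [-141.4 -134.6 -127.8] top [-134.6  -21.8   45.3] 46.7
-18 223 [-141.2 -134.6 -128. ] top [-134.6  -13.9   45.2] 46.4
-10 222 [-141.1 -134.6 -128.1] top [-134.6   -5.7   45.1] 47.3
-2 224 [-141.1 -134.6 -128.1] top [-134.6    2.2   45.1] 46.7
6 232 [-141.  -134.6 -128.2] top [-134.6   10.4   45.1] 46.5
14 235 [-141.7 -134.6 -128.2] top [-134.6   18.1   45.3] 46.6
22 252 [-141.7 -135.  -128.3] top [-134.6   25.8   45.2] 46.5
30 312 [-142.9 -133.9 -110.7] top [-134.6   35.4   46.5] 48.6
38 641 [-142.8 -123.7 -102.4] top [-133.9   40.6   47.1] 50.0
[-0.0, 0.0, 0.0] [-0.0, -0.0, 0.15]
[-0.0, 0.0, 0.0] [-0.0, -0.0, 0.27]
[-0.0, 0.0, 0.0] [-0.0, -0.0, 0.36]
[-0.0, 0.0, 0.0] [-0.0, -0.0, 0.39]
[-0.0, 0.0, 0.0] [-0.0, -0.0, 0.36]
[-0.0, 0.0, 0.0] [-0.0, -0.0, 0.27]
[-0.0, 0.0, 0.0] [-0.0, -0.0, 0.15]
```

Emit:
move_arm([
  [0,0,0,0,0,0.3,100],
  [0,0,0,0,0,0.5,100],
  [0,0,0,0,0,0.5,100],
  [0,0,0,0,0,0.4,100],
  [0,0,0,0,0,0.26,100],
  [0,0,0,0,0,0,100],
  [0,0,0,0,0,0,0],
  [0,0,0,0,0,0,0],
])

```text
time_s: 32.75
position: [0.4057, 0.1424, 0.0534]
eef_rot: [180.0, -0.0, 78.2]
ft_force: [-0.6, -0.3, -0.2]
width: 0.0516
finger_force: 0.0
```

Emit:
move_arm([
  [0,0,0,0,0,0,0],
  [0,0,0,0,0,0,0],
  [0,0,0,0,0,0,0],
  [0,0,0,0,0,0,0],
  [0,0,0,0,0,0,0],
  [0,0,0,0,0,0,0],
  [0,0,0,0,0,0,0],
  [0,0,0,0,0,0,0],
])

```text
time_s: 33.75
position: [0.4048, 0.1423, 0.0528]
eef_rot: [-179.9, -0.0, 78.2]
ft_force: [-2.3, 0.8, 5.0]
width: 0.0139
finger_force: 58.7
```

```bash
python3 - <<'E'
from h import *
s=robot.sense(); T=np.array(s['position']); print(T.round(4),np.round(s['eef_rot'],2),s['width'])
r=rot(s['eef_rot']); xj=rot([0,0,-11.9]).apply([1,0,0]); ax=np.array([.5364,.1143,.034])
n=20; t=np.arange(n+1)/n; e=.5*(1-np.cos(np.pi*t))*.6+.4*t; th=-1.3+1.3*e
P=np.array([.14*(np.sin(a)*xj+np.cos(a)*np.array([0,0,1])) for a in th]); D=r.inv().apply(np.diff(P,axis=0))/.06
print(D.round(3)); print(D.sum(0)); print('end',T+P[-1]-P[0],'ideal',ax+[0,0,.121])
E
```

```text
[0.4048 0.1423 0.0528] [-179.94   -0.     78.17] 0.013886430166722643
[[-0.     0.02  -0.069]
 [-0.     0.03  -0.089]
 [-0.     0.041 -0.108]
 [-0.     0.055 -0.124]
 [-0.     0.071 -0.136]
 [-0.     0.088 -0.144]
 [-0.     0.107 -0.148]
 [-0.     0.125 -0.147]
 [-0.     0.142 -0.14 ]
 [-0.     0.156 -0.13 ]
 [-0.     0.167 -0.116]
 [-0.     0.173 -0.099]
 [-0.     0.174 -0.082]
 [-0.     0.171 -0.064]
 [-0.     0.163 -0.047]
 [-0.     0.15  -0.032]
 [-0.     0.134 -0.02 ]
 [-0.     0.115 -0.011]
 [-0.     0.094 -0.005]
 [-0.     0.072 -0.001]]
[-0.00259245  2.24663376 -1.71136025]
end [0.53683811 0.1144739  0.15531534] ideal [0.5364 0.1143 0.155 ]
```

Emit:
move_arm([
  [0,0,0,0,0.02,-0.07,0],
  [0,0,0,0,0.03,-0.09,0],
  [0,0,0,0,0.04,-0.11,0],
  [0,0,0,0,0.055,-0.125,0],
  [0,0,0,0,0.07,-0.135,0],
  [0,0,0,0,0.09,-0.145,0],
  [0,0,0,0,0.105,-0.15,0],
  [0,0,0,0,0.125,-0.145,0],
])

```text
time_s: 34.75
position: [0.4334, 0.1362, 0.111]
eef_rot: [-179.6, -0.0, 78.2]
ft_force: [-5.9, 7.6, -3.3]
width: 0.0143
finger_force: 58.4
```

Emit:
move_arm([
  [0,0,0,0,0.14,-0.14,0],
  [0,0,0,0,0.155,-0.13,0],
  [0,0,0,0,0.165,-0.115,0],
  [0,0,0,0,0.175,-0.1,0],
  [0,0,0,0,0.175,-0.08,0],
  [0,0,0,0,0.17,-0.065,0],
  [0,0,0,0,0.165,-0.045,0],
  [0,0,0,0,0.15,-0.03,0],
])

```text
time_s: 35.75
position: [0.5111, 0.1202, 0.1565]
eef_rot: [-179.9, -0.1, 78.2]
ft_force: [-10.0, 4.4, 17.2]
width: 0.0143
finger_force: 62.1
```

Emit:
move_arm([
  [0,0,0,0,0.135,-0.02,0],
  [0,0,0,0,0.115,-0.01,0],
  [0,0,0,0,0.095,-0.005,0],
  [0,0,0,0,0.07,0,0],
  [0,0,0,0,0,0,0],
  [0,0,0,0,0,0,0],
  [0,0,0,0,0,0,0],
  [0,0,0,0,0,0,0],
])

```text
time_s: 36.75
position: [0.5373, 0.1148, 0.1574]
eef_rot: [179.9, -0.1, 78.2]
ft_force: [-1.7, 4.6, 4.8]
width: 0.014
finger_force: 63.8
```

```bash
python3 - <<'E'
from h import *
s=robot.sense(); T=np.array(s['position']); print(T.round(4),np.round(s['eef_rot'],2),s['width'],s['ft_force'],s['finger_force'],s['time_s'])
R=rot([0,0,-11.9]).as_matrix(); ax=np.array([.5364,.1143,.034]); c=np.array([.5648,.2488,.083])
print('tcp jig',(T-ax)@R)
for n in('side','wrist'):
    p,d,i=cap(n,n+'A'); C=cloud(d,i); L=(C-ax)@R
    # arm: jig y between axle plane + 30..60
    q=L[(L[...,1]>.03)&(L[...,1]<.06)&(L[...,2]>.05)&(L[...,2]<.16)&(abs(L[...,0])<.06)]*1000
    if len(q)>10: print(n,'arm',len(q),[ (z,len(w),np.median(w[:,0]).round(1)) for z in range(50,160,20) for w in [q[(q[:,2]>=z)&(q[:,2]<z+20)]] if len(w)])
    P=(C-c)@R; q=P[(P[...,2]>.002)&(P[...,2]<.009)&(abs(P[...,0])<.07)&(abs(P[...,1])<.08)]
    if len(q)>50: print(n,'plate',len(q),np.percentile(q*1000,[1,50,99],axis=0).round(1))
E
```

```text
[0.5373 0.1148 0.1574] [ 1.7994e+02 -5.0000e-02  7.8190e+01] 0.014035351960929431 [-1.7477926   4.59061591  4.75864032] 63.838491439819336 36.75
tcp jig [0.00073187 0.00067025 0.12342929]
side arm 77 [(50, 19, np.float64(0.9)), (70, 20, np.float64(2.1)), (90, 17, np.float64(5.5)), (110, 16, np.float64(3.8)), (130, 5, np.float64(8.1))]
side plate 363 [[-42.9 -68.1   2.2]
 [ 26.4 -21.4   5.7]
 [ 48.9  73.5   8.9]]
wrist arm 3029 [(50, 121, np.float64(0.2)), (70, 153, np.float64(0.2)), (90, 209, np.float64(0.2)), (110, 293, np.float64(0.2)), (130, 1834, np.float64(0.1)), (150, 419, np.float64(0.1))]
wrist plate 10186 [[-49.6 -69.7   3.7]
 [ 10.  -45.4   5.5]
 [ 49.1 -19.2   8.3]]
```

```bash
python3 -c "
from station import robot
print(robot.hand_in())"
```

```text
the job is handed in; nothing more can be done
None
```

The plate is seated flush over both pins and let go, the lever is held straight up by the fingers, and the job was handed in at 36.8 s. I didn't measure the probe forces, and no verdict came back.

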